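Load the round mandrel into the sprung V-rest and hold it down

ROBOT

A 7-joint arm with a two-finger parallel gripper is mounted at the origin on a cart in front of the work surface, level with it; the furniture and walls round the work are solid. World frame = base frame: x ahead of the robot, y to its left, z up, the work surface at z = 0. Lengths are in mm, angles in rad, forces in N, time in s.
With the tool pointing down it reaches from about 400 to 850 mm from the base axis. Payload 4.5 kg.
Tool frame: the origin (TCP) lies midway between the tips of the shut fingers; the grasp point (between the pads) lies 19 mm behind it; z points along the fingers, y is the line along which they close (so a half turn about z gives the same grasp; the last joint's range is limited). The gripper opens to 88 mm and grips with 3 to 60 N. Pads are 18 mm wide; open, the fingers measure 123 mm over their backs; the gripper's body (75 mm by 187 mm) begins 45 mm behind the grasp point.
Start: joints at [-1.246, 0.689, -0.195, 1.565, 0.157, 0.902, -0.215], TCP at [179.179, 598.791, 214.443] pointing down, gripper open.
Joint ranges: [-3.01, 3.01], [-0.46, 2.08], [-1.47, 1.51], [0.13, 2.56], [-1, 4.14], [0.04, 2.09], [-2.66, 2.66]. Speed limits (rad/s): [2.57, 2.57, 3.14, 3.14, 3.14, 3.14, 3.14].

INTERFACE

Orientations are given as a rotation vector (axis times angle).
In Python, from station import * gives the robot as it stands.
- The arm moves only by the shell command python3 -m handwheel 'ROWS'. ROWS is JSON, one flat list of numbers, 7 for each row, row after row: the shift along the tool's x, y, z in m, then the turn, a rotation vector about the tool's x, y, z in rad, then the closure, from -1 (fully open) to 1 (shut). A call has 1 to 8 rows; each row shifts and turns the commanded pose from where the row before left it, along the tool's axes as they then stand; what a row does not reach is not made up. A row lasts 1/10 s, in which the tool goes at most 50 mm and 8.59 degrees, less where a joint would pass 70% of its speed; a pose out of reach is approached as far as the arm can. A call is refused whole if a number of a shift passes 0.05 or a number of a turn 0.15, either way. A call with a gripper value outside its range is refused whole. The fingers move at their own pace and stop on an object; the grip force is fixed at half the most. Time passes only in rows, so rows that do not move let the fingers close. It gives the time, the measured TCP pose, the force, the opening and the grip force at its end, in the units of the state.
- observe(): the state, without advancing time (a new reading comes with each control period).
- read_camera(name): name is "scene" or "top" or "wrist"; returns a dict with "frame" (480x640x3 uint8, red, green, blue), "intrinsics" (3x3 intrinsics, pixels), "T" (4x4, takes a point from camera to world coordinates); the wrist camera has in their place "T_tool_cam" (4x4, takes a point from camera to tool coordinates, whose origin is the TCP and whose axes are the flange's). Camera axes: x right, y down, z forward; pixel columns grow to the right and rows downward; lengths in mm; the calibration is good to about 2 mm. The wrist camera is an equidistant fisheye: a pixel r from the principal point sees the ray r / f radians off the axis. A picture is of the moment at which its call begins: read the wrist's pose just before it. There is no depth.
- sign_off(): hands the job in; it is judged then, once.
The state is a dict: "t": time; "joints": joint angles; "qd": joint speeds; "effort": joint torques, N m; "tcp_pos": TCP position; "orientation": TCP orientation; "contact_force": force on the tool from outside, world axes, zero at the start; "wrist_torque": the same for the moment, N m; "gripper_width": finger opening in mm; "grasp_force": force on a finger pad.
Only numpy, scipy, OpenCV 4.12 (cv2) and the standard library are available. Lean on these libraries where they do the work, as an engineer would, in place of code of your own. Each camera call takes 0.05 s, during which the arm holds its last target. There are 200 camera calls.

TASK

Get the round mandrel ready for stamping: take it off its wooden rest, put its thin nose through the eyelet of the blue sprung V-rest so that the tip sticks out on the far side with the barrel over both V notches, then press it gently but firmly down into the notches, touching both flanks, until the sprung cradle has sunk clearly more than half of its 8 mm travel. Finish while still holding it pressed down like that; do not slam it, and leave the glass jar and the steel block where they are.

Things in the scene. Friction and masses are not known exactly. Their poses are not given: they have to be found in the camera images.
- mandrel: loose round aluminium mandrel, 185 mm long, 0.15-0.26 kg: plain barrel 20 mm in diameter, 150 mm long, then a steel nose 10 mm in diameter, 35 mm long, last 4 mm tapered. Origin on the axis at mid-barrel; x axis along it toward the nose (barrel -75 to +75 mm, nose to +110 mm); it may roll about x. Starts level on the wooden rest, axis 41 mm above the table
- nose_tip (a point): point on the mandrel's axis at the tip of the nose (mandrel x = +110 mm)
- tail_end (a point): point on the mandrel's axis at the blunt end of the barrel (mandrel x = -75 mm)
- rest: fixed wooden rest, 136 x 56 mm; origin under its centre, x along the mandrel it carries (toward the nose), z up. Base board 8 mm thick; two forked posts at x = -56 and +56 mm, each 16 mm thick along x, 44 mm wide, with lugs up to 40 mm above the table beside the barrel; 96 mm are clear for fingers between the posts
- v_jig: fixed dark steel base of the sprung V-rest, 230 x 76 x 10 mm, origin on the table under the middle of the V-rest; x runs along the V toward the eyelet, z up. Guide posts up to 35 mm above the table at its corners
- cradle (a joint): how far (m) the blue sprung cradle (plate with both V notches and the eyelet) is pressed down: 0 up, as at the start; 0.008 on its stop. It starts to sink at about 4 N downward and needs 1 N more for every mm (12 N at the stop); the mandrel's weight alone does not sink it. It springs back up when let go
- seat (a point): point on the cradle where the axis of the seated mandrel lies, midway between the V notches; 60 mm above the table with the cradle up. Axes: x along the V toward the eyelet, y across, z up. Notches centred at x = -55 and +55 mm, 18 mm thick, 90 degree V, flanks up to 3.5 mm above this point, 56 mm wide overall; fingers have free room from x = -46 to +46 mm, down to 32 mm below
- eyelet (a point): centre of the round 20 mm eyelet hole in the upright aluminium plate (5 mm thick, 40 mm wide, top edge 20 mm above the seat point) at the end of the cradle; at seat x = +94.5 mm, z = +2 mm; axes as at the seat, hole axis x. The nose enters from the -x side, parallel to the V with the barrel just above the notches (4 mm); the barrel's shoulder stays short of the plate
- v_left: the two brass flanks on the +y side of the V notches, moving with the cradle; origin at the seat point
- v_right: the two brass flanks on the -y side of the V notches, moving with the cradle; origin at the seat point
- jar: bystander: glass jar, 56 mm across, 71 mm tall, loose; origin under its centre
- bench_block: bystander: square steel bench block 66 x 66 x 19 mm, loose; origin under its centre

How it is judged (in metres and radians):
On the way, in this order (a step that is already met when the one before it is completed fails the run):
1. the tip of the nose is through the eyelet and out on the far side (x of nose_tip in the frame of eyelet above 0.006 m and y of nose_tip in the frame of eyelet between -0.006 and 0.006 m and z of nose_tip in the frame of eyelet between -0.006 and 0.006 m), for 0.2 s.
2. then the mandrel, in the V notches, is pressed down by the robot so that the cradle sinks more than 4 mm (value of joint cradle above 0.004 m and contact force between mandrel and v_left above 1.5 N and contact force between mandrel and v_right above 1.5 N), for 0.2 s.
At the end, for the whole second after the job is handed in: nose tip at least 6 mm beyond the middle of the eyelet plate, both mandrel ends within 2.5 mm of the seat axis, more than 1.5 N on the left and on the right flanks, cradle sunk more than 4 mm, fingers on the mandrel with more than 2 N, at rest (all of step 1 and all of step 2 and y of nose_tip in the frame of seat between -0.0025 and 0.0025 m and z of nose_tip in the frame of seat between -0.0025 and 0.0025 m and y of tail_end in the frame of seat between -0.0025 and 0.0025 m and z of tail_end in the frame of seat between -0.0025 and 0.0025 m and contact force between the fingers and mandrel above 2 N and linear speed of mandrel below 0.02 m/s); the arm keeps its last pose, push and grip.
It fails at once if the glass jar is moved by more than 20 mm (distance of jar from where it was at the start of the episode above 0.02 m).
It fails at once if the steel bench block is moved by more than 20 mm (distance of bench_block from where it was at the start of the episode above 0.02 m).
It fails at once if the mandrel is slammed or forced onto the flanks with more than 80 N (contact force between mandrel and v_left above 80 N or contact force between mandrel and v_right above 80 N).
It fails at once if the mandrel is dropped to the table (height (world z) of mandrel below 0.02 m).
It also fails if it takes over 51 s, if anything falls off the work surface, if the arm or the gripper's body presses on something with over 40 N, if the wrist force passes 120 N, or if a joint passes its speed limit or range.

## Working session

There is one attempt and no reset: what is moved stays moved. The work goes in short steps, Python scripts to look and compute and a shell command to move; the robot and the scene stay as the last step left them, time stands still between calls to the robot, and variables do not carry over. Pictures are saved under pics/ and viewed, at most 10 in all, crops included, and the job is handed in when it is done.

```bash
mkdir -p pics
python3 - <<'E'
from station import *
import cv2,numpy as np
s=observe();print(s)
for n in("scene","top"):
    c=read_camera(n);cv2.imwrite(f"pics/{n}0.png",c["frame"][:,:,::-1]);print(n,c["intrinsics"].tolist(),c["T"].round(4).tolist())
E
```

```text
{'t': 0.0, 'joints': array([-1.24618649,  0.68999429, -0.19453008,  1.56638906,  0.15729099,
        0.90246487, -0.21510913]), 'qd': array([-0.00092255,  0.00198902,  0.00153082, -0.00164502, -0.00102934,
        0.00053733,  0.00018002]), 'effort': array([ 4.20690312e-04, -5.27565837e+01, -1.26712661e+00, -1.53427666e+01,
       -5.27697417e-02,  6.49065987e-03,  1.58971320e-04]), 'tcp_pos': array([179.04469416, 598.0798379 , 213.59204157]), 'orientation': array([-4.55036014e-01, -3.10830441e+00,  2.91709312e-03]), 'contact_force': array([ 0.01037327,  0.2803564 , -0.20138717]), 'wrist_torque': array([ 0.00348302, -0.04072612, -0.04552371]), 'grasp_force': 0.0, 'gripper_width': 88.24254536578293}
scene [[493.44696503211276, 0.0, 319.3525871670368], [0.0, 493.44696503211276, 246.29474273246257], [0.0, 0.0, 1.0]] [[0.744, -0.3415, 0.5744, 58.6159], [-0.6679, -0.4055, 0.624, -364.5046], [0.0198, -0.8479, -0.5298, 527.6872], [0.0, 0.0, 0.0, 1.0]]
top [[472.86803188222797, 0.0, 319.05303558126155], [0.0, 472.86803188222797, 242.2873469418317], [0.0, 0.0, 1.0]] [[-0.0237, -0.9962, 0.0834, 453.9372], [-0.9993, 0.0213, -0.0295, 178.8967], [0.0276, -0.084, -0.9961, 945.6958], [0.0, 0.0, 0.0, 1.0]]
```

View pics/top0.png

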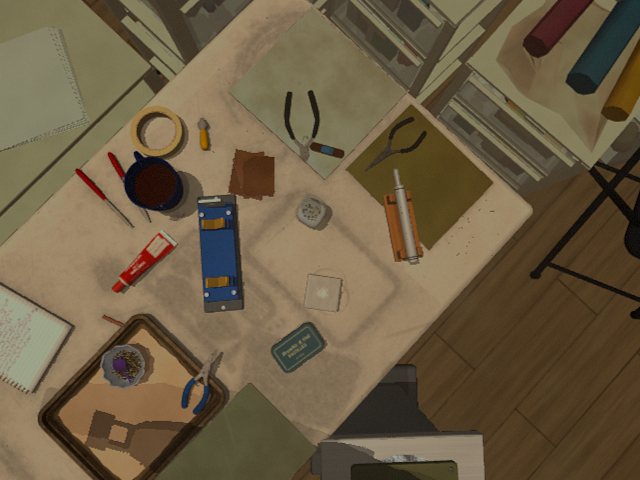

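View pics/scene0.png

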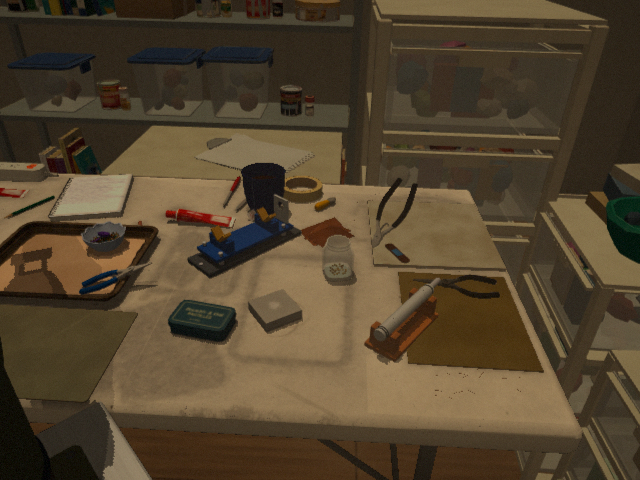

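The top view shows the mandrel at right, nose tip near (397,170) and tail near (415,262). The blue V-rest is centred near (220,253) with its eyelet at the top, about (217,200). The jar is at (312,211) and the steel block at (323,292), between them. The scene view agrees: eyelet plate at (281,208), and the mandrel runs from (378,332) to (437,283).

```bash
cat > h.py <<'E'
from station import *
import cv2,numpy as np
from scipy.spatial.transform import Rotation as R
def ray(c,uv):
    K=c["intrinsics"];T=c["T"];d=T[:3,:3]@np.linalg.solve(K,[uv[0],uv[1],1.]);return T[:3,3],d
def onz(c,uv,z):
    o,d=ray(c,uv);return o+d*(z-o[2])/d[2]
def proj(c,p):
    T=c["T"];q=T[:3,:3].T@(np.asarray(p)-T[:3,3]);q=c["intrinsics"]@q;return q[:2]/q[2]
E
python3 - <<'E'
from h import *
c=read_camera("top");f=c["frame"];hsv=cv2.cvtColor(f,cv2.COLOR_RGB2HSV);np.set_printoptions(precision=1,suppress=True)
H,S,V=cv2.split(hsv)
def box(m,r):
    z=np.zeros_like(m);x0,y0,x1,y1=r;z[y0:y1,x0:x1]=m[y0:y1,x0:x1];return z
def comp(m):
    n,l,st,ce=cv2.connectedComponentsWithStats(m.astype(np.uint8));k=1+np.argmax(st[1:,4]);return (l==k).astype(np.uint8)
out=f.copy()
# rest (orange)
def rect(m,name):
    m=comp(m);cs=max(cv2.findContours(m,0,1)[0],key=cv2.contourArea);r=cv2.minAreaRect(cs);print(name,r,m.sum());cv2.drawContours(out,[cs],-1,(255,0,255),1);return r,m
blue=box((H>100)&(H<130)&(S>110),(190,180,260,320)); r,mb=rect(blue,'blue')
for p in cv2.boxPoints(r):print(onz(c,p,40))
org=box((H<16)&(S>120),(375,180,430,275)); r,m=rect(org,'rest')
al=box((S<60)&(V>75),(380,160,430,272)); r,m=rect(al,'mandrel')
ys,xs=np.nonzero(m);vx,vy,x0,y0=cv2.fitLine(np.c_[xs,ys].astype(np.float32),cv2.DIST_HUBER,0,.01,.01).ravel()
t=(xs-x0)*vx+(ys-y0)*vy
e=[onz(c,(x0+vx*k,y0+vy*k),41) for k in(t.min()-.5,t.max()+.5)];print('ends',e,np.linalg.norm(e[0]-e[1]))
br=box((H>10)&(H<30)&(S>130),(198,195,245,295))
n,l,st,ce=cv2.connectedComponentsWithStats(br.astype(np.uint8))
for i in range(1,n):
    if st[i,4]>15:print('brass',st[i],ce[i],onz(c,ce[i],60))
a=cv2.resize(out[180:320,185:260],None,fx=5,fy=4.2,interpolation=2);b=cv2.resize(out[155:275,370:440],None,fx=5,fy=4.9,interpolation=2)
cv2.imwrite("pics/crop1.png",np.hstack([a[:588],b[:588]])[:,:,::-1])
E
```

```text
blue ((217.96987915039062, 251.63014221191406), (97.51780700683594, 33.943153381347656), 86.33221435546875) 2515
[608.5 383.2  40. ]
[611.4 318.4  40. ]
[424.8 308.2  40. ]
[422.3 372.   40. ]
rest ((394.68426513671875, 227.25674438476562), (67.45952606201172, 12.97482681274414), 78.95906829833984) 864
mandrel ((402.77325439453125, 205.54776000976562), (41.76862335205078, 3.2446651458740234), 78.11134338378906) 102
ends [array([639.4,  -6.3,  41. ]), array([556.5, -18. ,  41. ])] 83.66313656637963
brass [202 218  23  11 209] [213.1 223.5] [567.6 350.6  60. ]
brass [205 277  24  11 212] [216.9 281.6] [458.8 344.   60. ]
```

View pics/crop1.png

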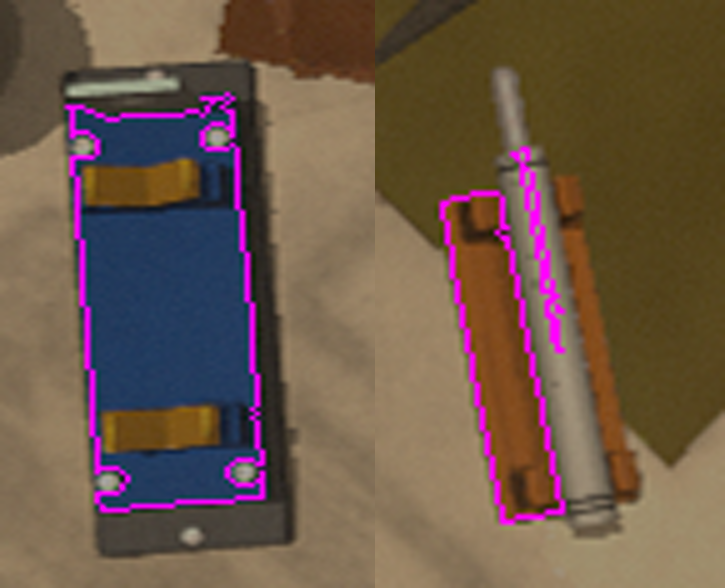

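The left crop shows the V-rest: four post caps, both brass notches, and the eyelet plate at the top left. The right crop shows the mandrel from tip (502,72) to tail (593,520). My mandrel mask only caught part of it, so I'll use saturation profiles for the barrel and cast rays for the post caps and base corners.

Run:
```python
from h import *
np.set_printoptions(precision=1,suppress=True)
c=read_camera("top");f=c["frame"];H,S,V=cv2.split(cv2.cvtColor(f,cv2.COLOR_RGB2HSV))
m=np.zeros_like(S);m[166:266,385:425]=((S<95)&(V>60))[166:266,385:425]
n,l,st,ce=cv2.connectedComponentsWithStats(m)
k=1+np.argmax(st[1:,4]);m=l==k
L=[]
for r in range(166,266,4):
    x=np.nonzero(m[r])[0]
    if len(x): print(r,x.min(),x.max(),end='; '); 
    if 190<r<255:L.append([(x.min()+x.max())/2,r])
L=np.array(L);a,b=np.polyfit(L[:,1],L[:,0],1);ys=np.nonzero(m)[0];print('\n',a,b,ys.min(),ys.max(),S[240,395:425],S[258:270,415])
for r in(ys.min(),ys.max()):print(onz(c,(a*r+b,r),41))
pins=[onz(c,(185+x/5,180+y/4.2),35) for x,y in((83,145),(217,137),(108,482),(245,470))];print('pins',np.array(pins),np.mean(pins,0))
base=[onz(c,(185+x/5,180+y/4.2),10) for x,y in((65,70),(252,60),(100,555),(292,545))];print('base',np.array(base),np.mean(base,0))
for q in(pins,base):
    d=q[0]+q[1]-q[2]-q[3];print('yaw',np.degrees(np.arctan2(d[1],d[0])),np.linalg.norm(d)/2,np.linalg.norm(q[0]-q[1]))
# scene cross-check for mandrel ends & pins, jar, block
s=read_camera("scene")
ctr=np.mean(pins,0)
for p in pins:print(proj(s,p))
for n,uv,z in(('jar',(312,200),71),('block',(323,290),19)):print(n,onz(c,uv,z))
np.save('x.npy',[a,b])
cv2.imwrite("pics/crop2.png",np.hstack([cv2.resize(s["frame"][190:280,185:310],None,fx=3.2,fy=4,interpolation=2),cv2.resize(s["frame"][270:360,360:485],None,fx=3.2,fy=4,interpolation=2)])[:,:,::-1])
```

```text
170 394 398; 174 394 398; 178 395 399; 182 396 400; 186 396 403; 190 395 404; 194 396 405; 198 396 406; 202 397 406; 206 398 407; 210 399 408; 214 385 409; 218 385 409; 222 385 410; 226 385 410; 230 385 411; 234 385 412; 238 385 413; 242 385 414; 246 385 423; 250 385 424; 254 385 424; 258 385 424; 262 385 424; 
 0.031249999999999657 393.3750000000001 169 265 [192 192 187 197 189 194 181 195 174  98  59  67  63  62  61  63  62  63
  63 119 196 199 206 190 172 169 158 159 162 159] [66 63 61 70 92 90 86 78 79 80 81 78]
[670.1  -7.   41. ]
[482.5  -5.7  41. ]
pins [[588.8 377.3  35. ]
 [591.5 325.9  35. ]
 [434.5 368.3  35. ]
 [438.7 316.4  35. ]] [513.4 347.   35. ]
base [[628.4 389.8  10. ]
 [631.8 315.7  10. ]
 [400.4 376.8  10. ]
 [403.1 302.2  10. ]] [515.9 346.1  10. ]
yaw 3.4398498271622846 153.7651922109438 51.5516561651588
yaw 3.326699802697822 228.75985062124508 74.14662090955937
[266.2 215.5]
[282.5 224.5]
[203.4 242.2]
[220.1 252.8]
jar [606.8 164.3  71. ]
block [437.9 146.   19. ]
```

View pics/crop2.png

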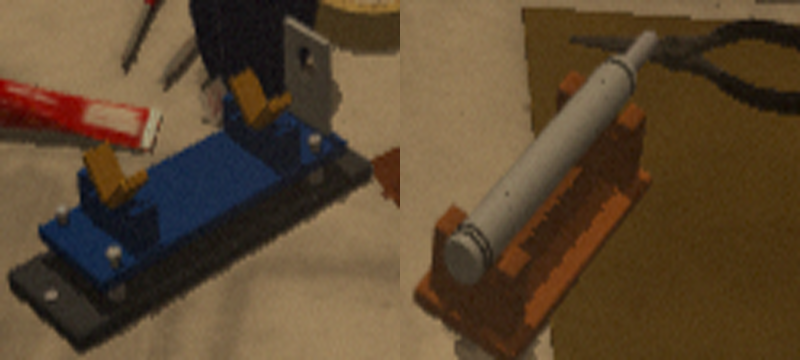

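Base corners measure 228.8 x 74 mm against the given 230 x 76, so the jig centre is about (515,346.5), yaw about 3.4°. The scene crop confirms a level mandrel and an eyelet at the far (+x) end. Next I'll work out the mandrel ends and the first move.

```bash
cat >> h.py <<'E'
np.set_printoptions(precision=4,suppress=True)
def plan(p,yaw):
    "shift (m, tool axes now) and turn (rad, tool axes) to TCP p with tool z down, tool x at yaw deg"
    s=observe();A=R.from_rotvec(s["orientation"]);a=np.radians(yaw)
    x=np.array([np.cos(a),np.sin(a),0]);z=np.array([0,0,-1.]);B=R.from_matrix(np.c_[x,np.cross(z,x),z])
    print("t",s["t"],"tcp",s["tcp_pos"],"shift",A.inv().apply(np.asarray(p)-s["tcp_pos"])/1e3,"turn",(A.inv()*B).as_rotvec(),"w",s["gripper_width"],"F",s["contact_force"])
E
python3 - <<'E'
from h import *
c=read_camera("top")
e=[onz(c,p,41) for p in((395.6,168.7),(413.1,261.6))];d=e[0]-e[1];L=np.linalg.norm(d);u=d/L
yaw=np.degrees(np.arctan2(u[1],u[0]));m=(e[1]+75*u+e[0]-110*u)/2
print(e,L,yaw,m)
plan([m[0],m[1],150],yaw+180)
E
```

```text
[array([670.8103,  -1.0002,  41.    ]), array([488.5008, -28.0508,  41.    ])] 184.3053701808207 8.43982453073967 [562.3451 -17.094   41.    ]
t 0.3 tcp [179.1381 598.5865 214.1731] shift [-0.5436 -0.48    0.0644] turn [-0.0005 -0.0001 -0.438 ] w 87.81476869364081 F [-0.3439 -1.0941  0.0812]
```

```bash
python3 -m handwheel '[-0.034,-0.03,0.004,0,0,0,-1, -0.034,-0.03,0.004,0,0,0,-1, -0.034,-0.03,0.004,0,0,0,-1, -0.034,-0.03,0.004,0,0,0,-1, -0.034,-0.03,0.004,0,0,0,-1, -0.034,-0.03,0.004,0,0,0,-1, -0.034,-0.03,0.004,0,0,0,-1, -0.034,-0.03,0.004,0,0,0,-1]' && python3 -m handwheel '[-0.034,-0.03,0.004,0,0,0,-1, -0.034,-0.03,0.004,0,0,0,-1, -0.034,-0.03,0.004,0,0,0,-1, -0.034,-0.03,0.004,0,0,0,-1, -0.034,-0.03,0.004,0,0,0,-1, -0.034,-0.03,0.004,0,0,0,-1, -0.034,-0.03,0.004,0,0,0,-1, -0.034,-0.03,0.004,0,0,0,-1]' && python3 -m handwheel '[0,0,0,0,0,-0.11,-1, 0,0,0,0,0,-0.11,-1, 0,0,0,0,0,-0.11,-1, 0,0,0,0,0,-0.108,-1, 0,0,0,0,0,0,-1,0,0,0,0,0,0,-1]'
python3 - <<'E'
from h import *
plan([562.3,-17.1,22],188.4)
w=read_camera("wrist");print(w["intrinsics"],w["T_tool_cam"]);cv2.imwrite("pics/w1.png",w["frame"][:,:,::-1])
E
```

```text
t: 1.1
tcp_pos: [371.8, 289.5, 182.5]
orientation: [0.455, 3.108, 0.001]
contact_force: [0.3, -0.7, 0.7]
gripper_width: 88.1
grasp_force: 0.0
t: 1.9
tcp_pos: [563.6, -18.8, 150.3]
orientation: [0.456, 3.108, 0.0]
contact_force: [0.6, 0.7, -0.0]
gripper_width: 87.9
grasp_force: 0.0
t: 2.5
tcp_pos: [562.7, -17.1, 150.4]
orientation: [0.227, -3.133, -0.0]
contact_force: [0.4, -0.5, -1.0]
gripper_width: 88.2
grasp_force: 0.0
t 2.5 tcp [562.7417 -17.1108 150.362 ] shift [0.0004 0.     0.1284] turn [ 0.0002  0.     -0.0022] w 88.22917610274624 F [ 0.4242 -0.5308 -0.9517]
[[371.6483   0.     315.8923]
 [  0.     371.6483 240.2459]
 [  0.       0.       1.    ]] [[  -0.0001   -0.9467   -0.3221   84.564 ]
 [   1.       -0.0001   -0.0002    0.6425]
 [   0.0002   -0.3221    0.9467 -169.7311]
 [   0.        0.        0.        1.    ]]
```

View pics/w1.png

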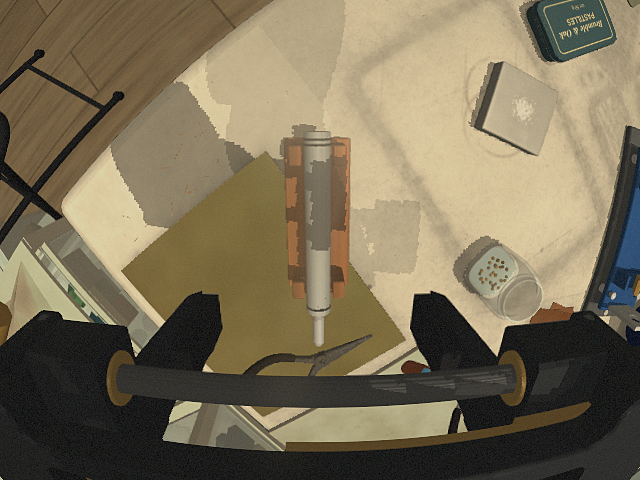

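The wrist view shows the mandrel centred between the fingers, tail at (316,132) and nose at (319,345). The ray to the tail lands 74 mm from the tool axis against 75 expected. Descending and gripping.

```bash
python3 -m handwheel '[0,0,0.04,0,0,0,-1, 0,0,0.04,0,0,0,-1, 0,0,0.03,0,0,0,-1, 0,0,0.018,0,0,0,-1, 0,0,0,0,0,0,-1, 0,0,0,0,0,0,0.5, 0,0,0,0,0,0,1, 0,0,0,0,0,0,1]' && python3 -m handwheel '[0,0,0,0,0,0,1, 0,0,0,0,0,0,1, 0,0,0,0,0,0,1,0,0,0,0,0,0,1,0,0,0,0,0,0,1,0,0,0,0,0,0,1,0,0,0,0,0,0,1]'
```

```text
t: 3.35
tcp_pos: [563.7, -17.0, 23.7]
orientation: [-0.23, 3.131, -0.0]
contact_force: [-0.4, 0.4, 1.2]
gripper_width: 66.5
grasp_force: 0.0
t: 4.05
tcp_pos: [562.7, -16.5, 22.5]
orientation: [-0.232, 3.133, 0.001]
contact_force: [-0.2, 1.2, 0.2]
gripper_width: 13.3
grasp_force: 23.7
```

```bash
python3 -m handwheel '[0,0,0,0,0,0,1, 0,0,0,0,0,0,1, 0,0,-0.005,0,0,0,1,0,0,-0.005,0,0,0,1,0,0,-0.01,0,0,0,1,0,0,0,0,0,0,1]'
python3 - <<'E'
from h import *
w=read_camera("wrist");s=read_camera("scene")
cv2.imwrite("pics/w2.png",np.hstack([cv2.resize(w["frame"][100:440,120:520],(400,340)),cv2.resize(s["frame"][190:400,300:500],(400,420))[:340]])[:,:,::-1])
E
```

```text
t: 4.65
tcp_pos: [563.8, -17.2, 43.9]
orientation: [-0.23, 3.131, -0.0]
contact_force: [0.2, 0.1, -1.3]
gripper_width: 13.4
grasp_force: 23.0
```

View pics/w2.png

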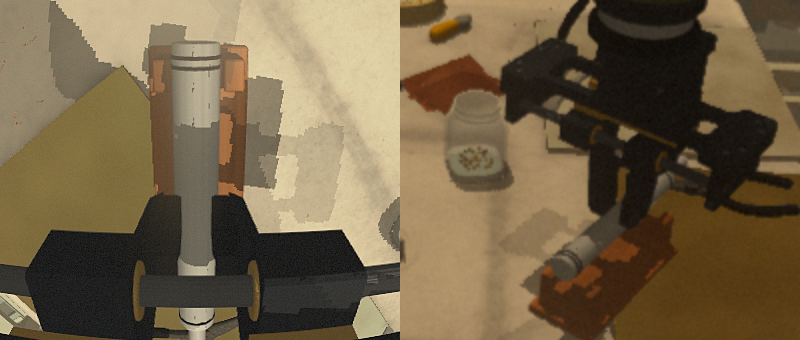

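The crops show the barrel held mid-length between the fingers and raised off the rest, with the tail ring ends visible. The 13.4 mm opening suggests shaped pads. I'll lift higher and work out the transport.

```bash
python3 -m handwheel '[0,0,-0.02,0,0,0,1, 0,0,-0.03,0,0,0,1, 0,0,-0.03,0,0,0,1,0,0,-0.02,0,0,0,1,0,0,0,0,0,0,1]'
python3 - <<'E'
from h import *
plan([487,344.9,145],183.35)
E
```

```text
t: 5.25
tcp_pos: [564.8, -16.8, 145.0]
orientation: [-0.23, 3.127, 0.0]
contact_force: [0.7, -0.8, 1.3]
gripper_width: 0.4
grasp_force: 0.0
t 5.25 tcp [564.7553 -16.8373 145.0482] shift [ 0.024   0.3692 -0.0002] turn [-0.0001  0.0057  0.0883] w 0.44360412856381903 F [ 0.682  -0.8047  1.2633]
```

Run:
```python
from h import *
w=read_camera("wrist");s=read_camera("scene")
cv2.imwrite("pics/w3.png",np.hstack([cv2.resize(w["frame"][60:440,120:520],(400,380)),cv2.resize(s["frame"][200:390,300:500],(400,380))])[:,:,::-1])
```

```text
(no output)
```

View pics/w3.png

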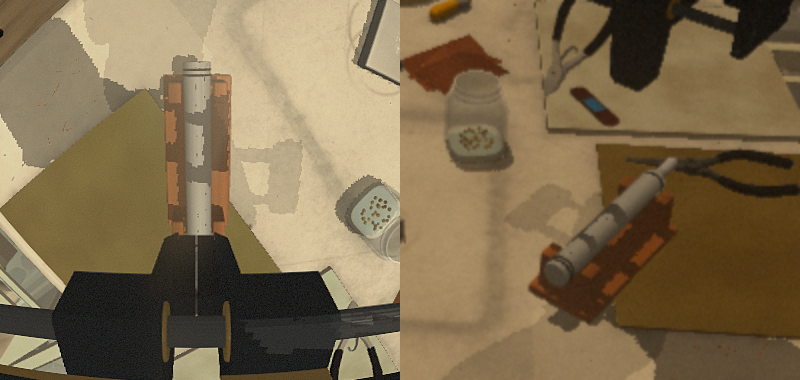

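The mandrel slipped back into its rest, undamaged, at wrist-crop (197,62)–(200,235). I'll check the fingertip location against the reported TCP and re-measure the mandrel before regrasping.

Run:
```python
from h import *
s=observe();print(s["tcp_pos"],s["gripper_width"])
c=read_camera("scene");t=read_camera("top")
for z in(-20,0,20):print(z,proj(c,s["tcp_pos"]+[0,0,z]))
g=c["frame"].max(2)
print('fingers lowest dark rows per col',[(x,int(np.nonzero(g[200:250,x]<45)[0].max()+200) if (g[200:250,x]<45).any() else 0) for x in range(400,450,3)])
# mandrel in scene: expected projections of tail top/bottom and nose tip
u=np.array([np.cos(np.radians(8.44)),np.sin(np.radians(8.44)),0]);m=np.array([562.3,-17.1,41])
for k in(-75,0,75,110):print(k,'top of barrel',proj(c,m+u*k+[0,0,10]),'bottom',proj(c,m+u*k-[0,0,10]))
f=t["frame"];S=cv2.cvtColor(f,cv2.COLOR_RGB2HSV)[:,:,1]
cv2.imwrite("pics/s4.png",cv2.resize(c["frame"][220:350,370:490],None,fx=5,fy=4.5,interpolation=2)[:,:,::-1])
```

```text
[562.6533 -17.2624 142.2932] 0.5904730928471138
-20 [411.7633 267.3834]
0 [413.4173 255.9183]
20 [415.1213 244.106 ]
fingers lowest dark rows per col [(400, 221), (403, 218), (406, 240), (409, 241), (412, 243), (415, 244), (418, 245), (421, 244), (424, 241), (427, 239), (430, 229), (433, 218), (436, 212), (439, 210), (442, 209), (445, 210), (448, 211)]
-75 top of barrel [378.771  330.5684] bottom [377.6243 340.9541]
0 top of barrel [406.0134 305.6912] bottom [404.5652 315.7514]
75 top of barrel [429.9198 283.8604] bottom [428.2497 293.5951]
110 top of barrel [440.102  274.5622] bottom [438.3496 284.1469]
```

View pics/s4.png

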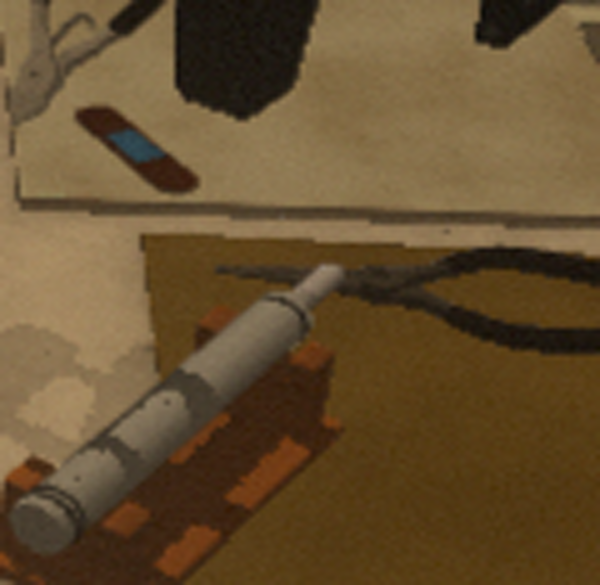

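The crop confirms the mandrel is still seated: tail at (379,336) and nose tip at (437,280), matching the projection to within about 3 px. The fingertips end at image row 245, where the reported TCP should project to row 256, so they sit about 20 mm higher than the TCP. My first grasp therefore only pinched the top of the barrel, which fits the 13 mm opening. I'll regrasp about 20 mm deeper, in careful steps.

```bash
python3 -m handwheel '[0,0,0,0,0,0,-1, 0,0,0,0,0,0,-1, 0,0,0,0,0,0,-1, 0,0,0.03,0,0,0,-1, 0,0,0.04,0,0,0,-1, 0,0,0.03,0,0,0,-1, 0,0,0.01,0,0,0,-1, 0,0,0,0,0,0,-1]' && python3 -m handwheel '[0,0,0.01,0,0,0,-1, 0,0,0,0,0,0,-1, 0,0,0,0,0,0,-1]'  && python3 -m handwheel '[0,0,0.005,0,0,0,-1, 0,0,0.005,0,0,0,-1, 0,0,0,0,0,0,-1]'
python3 - <<'E'
from h import *
plan([562.3,-17.1,2],188.4)
s=read_camera("scene");g=s["frame"][220:350,350:490];cv2.imwrite("pics/s5.png",np.hstack([cv2.resize(g,(560,520),interpolation=2)])[:,:,::-1])
E
```

```text
t: 6.25
tcp_pos: [561.9, -16.9, 31.3]
orientation: [0.232, -3.13, -0.0]
contact_force: [0.7, 0.3, 0.5]
gripper_width: 62.2
grasp_force: 0.0
t: 6.55
tcp_pos: [563.3, -17.0, 23.2]
orientation: [-0.231, 3.132, 0.0]
contact_force: [-0.2, -0.2, -0.1]
gripper_width: 86.0
grasp_force: 0.0
t: 6.85
tcp_pos: [562.3, -17.1, 11.9]
orientation: [0.231, -3.132, 0.0]
contact_force: [-0.4, 0.5, -0.9]
gripper_width: 88.0
grasp_force: 0.0
t 6.85 tcp [562.3453 -17.08    11.8975] shift [ 0.     -0.      0.0099] turn [ 0.0001 -0.0008  0.0006] w 88.00579446727981 F [-0.3962  0.4632 -0.9238]
```

View pics/s5.png

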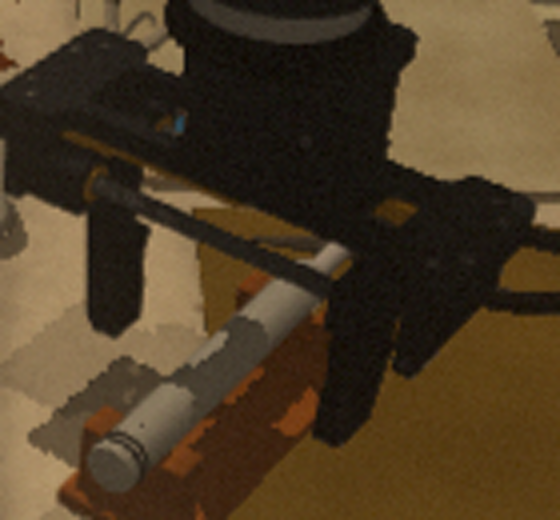

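The picture shows the open fingers straddling the barrel, tips at crop (115,332) and (330,443), which is about (379,303) and (432,331) in the full frame. I'll solve for the tip height from both.

Run:
```python
from h import *
from scipy.optimize import least_squares
c=read_camera("scene");p=np.array([562.3,-17.1,0]);y=np.array([-.146,.989,0]);x=np.array([-.989,-.146,0])
for w in(46,50,55):
  for dx in(-9,0,9):
    r=least_squares(lambda q:np.r_[proj(c,p+x*dx+y*(w+q[1])+[0,0,q[0]])-[378.7,303],proj(c,p+x*dx+y*(-w+q[1])+[0,0,q[0]])-[432.5,330.7]],[20,0]);print(w,dx,r.x,r.fun)
```

```text
46 -9 [21.9567  3.5321] [ 2.0316  1.4131 -1.6823 -1.4675]
46 0 [30.0656 -0.7803] [ 1.5914  1.2184 -1.309  -1.2575]
46 9 [38.1729 -5.09  ] [ 1.1355  1.0175 -0.9247 -1.0404]
50 -9 [21.6934  4.1084] [-0.3146  0.3835  0.2828 -0.3513]
50 0 [29.7937 -0.1892] [-0.7983  0.1737  0.6805 -0.1221]
50 9 [37.892  -4.4837] [-1.2992 -0.0427  1.0898  0.1151]
55 -9 [21.3026  4.9337] [-3.2821 -0.8909  2.6843  1.051 ]
55 0 [29.3911  0.656 ] [-3.8211 -1.1192  3.1107  1.3046]
55 9 [37.4773 -3.618 ] [-4.3792 -1.3546  3.5491  1.5669]
```

Tips are about 18 mm above the reported TCP, with no lateral offset. I'll go 8 mm deeper and close.

```bash
python3 -m handwheel '[0,0,0.004,0,0,0,-1, 0,0,0.004,0,0,0,-1, 0,0,0,0,0,0,0.5, 0,0,0,0,0,0,1,0,0,0,0,0,0,1,0,0,0,0,0,0,1,0,0,0,0,0,0,1,0,0,0,0,0,0,1]' && python3 -m handwheel '[0,0,0,0,0,0,1, 0,0,0,0,0,0,1, 0,0,0,0,0,0,1, 0,0,0,0,0,0,1]'
```

```text
t: 7.75
tcp_pos: [562.8, -17.0, 4.5]
orientation: [-0.231, 3.133, 0.0]
contact_force: [-0.1, -0.1, 0.6]
gripper_width: 42.2
grasp_force: 0.0
t: 8.15
tcp_pos: [562.8, -16.8, 4.4]
orientation: [-0.231, 3.133, 0.0]
contact_force: [-0.1, -0.1, -0.7]
gripper_width: 19.1
grasp_force: 30.0
```

```bash
python3 -m handwheel '[0,0,-0.005,0,0,0,1, 0,0,-0.015,0,0,0,1, 0,0,-0.025,0,0,0,1,0,0,-0.025,0,0,0,1,0,0,-0.025,0,0,0,1,0,0,-0.015,0,0,0,1,0,0,-0.01,0,0,0,1,0,0,0,0,0,0,1]'
python3 - <<'E'
from h import *
plan([487,344.9,124],183.35)
w=read_camera("wrist")
f=w["frame"];S=cv2.cvtColor(f,cv2.COLOR_RGB2HSV)[:,:,1];V=f.max(2)
for r in range(60,260,12):print(r,V[r,280:355:4],S[r,300:335:8])
E
```

```text
t: 8.95
tcp_pos: [563.4, -17.1, 125.5]
orientation: [-0.23, 3.131, -0.0]
contact_force: [-0.4, 0.3, -2.1]
gripper_width: 18.9
grasp_force: 30.0
t 8.95 tcp [563.3591 -17.109  125.526 ] shift [0.0225 0.3693 0.0014] turn [-0.0002  0.002   0.0885] w 18.87765591643218 F [-0.3837  0.2579 -2.1062]
60 [196 197 193 181 188 183 186 191 184 190 188 188 186 186 177 180 197 197
 193] [70 71 74 71 69]
72 [201 202 196 196 198 191 191 189 190 192 189 186 186 186 208 202 202 196
 190] [69 72 68 73 74]
84 [202 203 198 202 200 200 202 197 191 187 189 190 194 215 206 207 193 197
 196] [70 70 70 75 69]
96 [199 199 199 203 200 199 196 195 197 201 191 188 193 212 212 204 204 200
 189] [73 72 69 64 69]
108 [200 200 199 199 202 196 207 202 198 201 206 198 215 213 211 213 204 211
 202] [70 73 71 71 68]
120 [200 202 203 200 201 200 203 203 199 202 200 219 219 212 209 209 212 209
 212] [70 65 66 64 71]
132 [198 199 152 127 124 120 119 118 118 119 119 122 116 116 139 155 209 213
 211] [49 58 58 61 62]
144 [133 117 118 136 154 160 169 177 183 188 186 197 192 179 173 167 122 188
 177] [57 56 54 52 56]
156 [132 115
[... 187 characters left out ...]

180 [134 106 112 135 146 154 164 169 179 188 186 197 185 171 170 153 134 141
 128] [51 53 52 53 52]
192 [132 108 114 132 143 152 168 132 183 185 184 196 188 174 170 157 117 136
 122] [50 54 48 53 50]
204 [130 102 106 129 146 153 162 167 179 188 183 198 183 173 167 153 115 115
 118] [53 47 50 52 53]
216 [130 106 111 126 144 155 159 167 176 184 185 193 182 173 171 145 108 110
 125] [56 50 50 52 50]
228 [128 117 108 123 140 153 161 166 177 185 185 195 183 171 169 143 103 102
 123] [57 52 52 52 52]
240 [127 115 104 120 139 148 161 163 175 184 184 191 183 173 167 102  99  96
 178] [53 50 50 52 55]
252 [128 112 162 106 108 148 160 164 175 150 120 124 112 112 110 102 166 169
 198] [52 51 51 51 55]
```

The mandrel is lifted, opening 18.9 mm, 30 N. Moving above the V-rest with the nose short of the eyelet.

```bash
python3 -m handwheel '[0.002,0.02,0,0,0,0,1, 0.002,0.035,0,0,0,0,1, 0.0025,0.042,0,0,0,0,1, 0.0025,0.042,0,0,0,0,1, 0.0025,0.042,0,0,0,0,1, 0.0025,0.042,0,0,0,0,1, 0.0025,0.042,0,0,0,0,1, 0.0025,0.042,0,0,0,0,1]' && python3 -m handwheel '[0.0025,0.035,0,0,0,0,1, 0.001,0.027,0,0,0,0,1, 0,0,0,0,0,0.04,1, 0,0,0,0,0,0.0485,1, 0,0,0,0,0,0,1, 0,0,0,0,0,0,1, 0,0,0,0,0,0,1]'
python3 - <<'E'
from h import *
plan([487,344.9,33],183.35)
c=read_camera("top");s=read_camera("scene")
# predicted mandrel axis from TCP
p=observe()["tcp_pos"]+[0,0,36.6];a=np.radians(183.35);u=-np.array([np.cos(a),np.sin(a),0])
for k in(-77,73,108):print(k,'top',proj(c,p+u*k),'scene',proj(s,p+u*k))
q=proj(c,p+u*108).astype(int);print(q)
for r in range(q[1]-6,q[1]+12,2):print(r,c["frame"][r,q[0]-12:q[0]+14].sum(1)//3)
E
```

```text
t: 9.8
tcp_pos: [497.7, 284.9, 123.1]
orientation: [0.231, -3.131, 0.002]
contact_force: [0.3, -0.1, -1.5]
gripper_width: 19.0
grasp_force: 30.0
t: 10.5
tcp_pos: [486.5, 343.8, 124.0]
orientation: [0.092, -3.14, 0.001]
contact_force: [0.3, -0.5, -1.3]
gripper_width: 19.0
grasp_force: 30.0
t 10.5 tcp [486.4595 343.7661 124.0157] shift [-0.0007  0.0012  0.091 ] turn [-0.0008 -0.0005 -0.0001] w 19.028537379085996 F [ 0.2571 -0.4548 -1.3462]
-77 top [208.1985 311.7245] scene [191.465  190.5535]
73 top [202.5159 220.9561] scene [260.2824 166.9407]
108 top [201.2153 200.1818] scene [274.4291 162.0866]
[201 200]
194 [ 94  94  92  93  96  96  99  99 101  98  99  99  99  95 132 168 167 168
 166 166 168 166 167 168 165 157]
196 [95 93 94 95 96 97 97 98 95 93 92 88 78 75 85 90 94 97 91 73 79 74 63 67
 63 71]
198 [ 93  95  96  95  96  97  97  91  67  40  44  58  76  74  73  74  74  77
  79  83  90  88  90  94 101 142]
200 [ 94  97  98  96  98  94  97  90  58  97 136 154 169 181 196 195 194 193
 194 193 193 195 193 193 191 190]
202 [ 94  95  97  95  97  98  95 100  73 122 178 168 151 151 149 145 133 113
 114 102  83  81  73  55  59  57]
204 [ 95  94  94  94  99  97  96 100  78  64 109 130 128 128 106  77  59  66
  71  79  87  95  96  92  85  79]
206 [ 98  97  91  93  97  96  99  98  84  72 115 157 168 145 114  83  61  64
  61  64  62  61  60  61  64  59]
208 [ 95  94  97  99  98 100  96  99  82  72 110 150 164 151 117  88  70  72
  74  76  75  74  73  75  75  72]
210 [ 94  97  97  97  96  95 105 146 149  90 101 146 165 156 122  91  69  71
  72  73  72  72  74  75  70  66]
```

```bash
python3 -m handwheel '[0,0.001,0.02,0,0,0,1, 0,0,0.025,0,0,0,1, 0,0,0.02,0,0,0,1,0,0,0.015,0,0,0,1,0,0,0.006,0,0,0,1,0,0,0,0,0,0,1,0,0,0,0,0,0,1]'
python3 - <<'E'
from h import *
plan([487,344.9,27.5],183.35)
c=read_camera("top");s=read_camera("scene");w=read_camera("wrist")
a=cv2.resize(c["frame"][185:325,190:250],(250,583),interpolation=2)
b=cv2.resize(s["frame"][180:285,180:310],(540,436),interpolation=2)
d=cv2.resize(w["frame"][60:340,130:510],(200,147))
o=np.zeros((583,790,3),np.uint8);o[:,:250]=a;o[:436,250:]=b;o[436:,250:450]=d
cv2.imwrite("pics/s6.png",o[:,:,::-1])
cv2.imwrite("pics/full_s6.png",s["frame"][:,:,::-1])
E
```

```text
t: 11.3
tcp_pos: [486.8, 346.1, 39.1]
orientation: [-0.092, 3.139, 0.001]
contact_force: [-0.4, 0.5, -1.7]
gripper_width: 19.3
grasp_force: 30.0
t 11.3 tcp [486.7692 346.1404  39.1138] shift [-0.0001 -0.0013  0.0116] turn [0.0009 0.001  0.0002] w 19.32560663725873 F [-0.3954  0.4812 -1.6514]
```

View pics/s6.png

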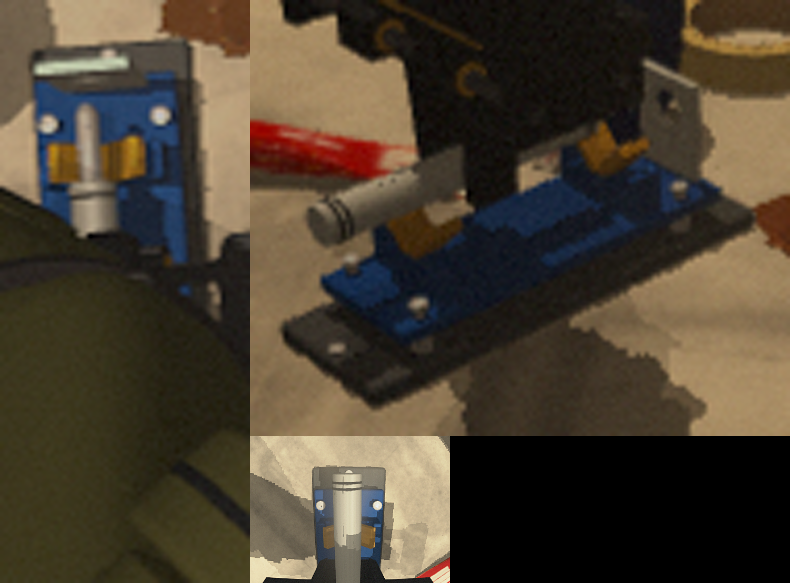

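The mosaic shows the nose over the front notch, tip at top-view (211,210) and short of the plate. The wrist inset has the barrel centred between the brass flanks. I'll check numerically in the jig frame from the top and wrist views.

Run:
```python
from h import *
s=observe();c=read_camera("top")
a=np.radians(3.35);ex=np.array([np.cos(a),np.sin(a)]);ey=np.array([-ex[1],ex[0]])
def seat(p):q=p[:2]-[515,346.5];return q@ex,q@ey
print('tip',seat(onz(c,(210.9,210.2),s["tcp_pos"][2]+36.6)),'brass',seat(onz(c,(190+96.5/4.167,185+160/4.164),62)))
# wrist: measure barrel centre vs brass extents & pins
w=read_camera("wrist");f=w["frame"];H,S,V=cv2.split(cv2.cvtColor(f,cv2.COLOR_RGB2HSV))
K=w["intrinsics"];T=w["T_tool_cam"]
def wr(uv,z):
    d=(np.array(uv)-K[:2,2])/K[0,0];r=np.hypot(*d);v=np.r_[d/r*np.sin(r),np.cos(r)];v=T[:3,:3]@v;o=T[:3,3];return o+v*(z-o[2])/v[2]
A=R.from_rotvec(s["orientation"])
m=((V>150)&(S<50)).astype(np.uint8);m[:, :200]=0;m[:,440:]=0
n,l,st,ce=cv2.connectedComponentsWithStats(m)
zt=s["tcp_pos"][2]
for i in range(1,n):
    if 20<st[i,4]<400 and st[i,1]<300:print('pin?',st[i],wr(ce[i],zt-35)[:2])
br=((H>10)&(H<28)&(S>130)&(V>60)).astype(np.uint8);br[:,:240]=0;br[:,400:]=0
n,l,st,ce=cv2.connectedComponentsWithStats(br)
for i in range(1,n):
    if st[i,4]>40 and st[i,1]<300:print('brass',st[i],[wr((st[i,0]+k,ce[i][1]),zt-63.5)[:2] for k in(0,st[i,2])])
for r in(150,180,200):
    x=np.arange(250,390);e=cv2.GaussianBlur(V,(3,3),0)[r,250:390].astype(int);print(r,e[30:110:3])
```

```text
tip (np.float64(75.56509849223629), np.float64(0.43418860535018095)) brass (np.float64(52.66134344404554), np.float64(0.45586002222156335))
pin? [312 125  14   6  58] [80.0211  1.5167]
pin? [290 151  52   9 293] [67.2816  1.2979]
pin? [256 184  15  18 186] [ 49.7074 -24.5082]
pin? [364 185  18  17 220] [49.6052 27.6832]
brass [342 231  27  44 979] [array([29.6139, 11.5227]), array([29.5843, 22.9626])]
150 [109 111 103 100 100 101  98 100  98 100 102 105 107 106 105 103 104 108
 110 118 125 131 136 139 137 136 136]
180 [103 105 105 139 152 171 183 190 200 205 214 218 220 219 224 226 219 210
 201 191 166 146 145 146 147 147 147]
200 [100 102 105 131 151 170 181 190 200 207 215 218 220 219 225 226 218 211
 201 189 165 148 149 148 148 149 150]
```

Mandrel and V agree in y to within 0–1.5 mm, and the tip is at seat x of about 76–80 mm. I'll shift 0.8 mm, lower to the insertion height, then push 31 mm through the eyelet.

```bash
python3 -m handwheel '[0,0.0008,0.004,0,0,0,1, 0,0,0.004,0,0,0,1, 0,0,0.003,0,0,0,1, 0,0,0,0,0,0,1, 0,0,0,0,0,0,1]' && python3 -m handwheel '[-0.004,0,0,0,0,0,1,-0.004,0,0,0,0,0,1,-0.004,0,0,0,0,0,1,-0.004,0,0,0,0,0,1,0,0,0,0,0,0,1]' && python3 -m handwheel '[-0.005,0,0,0,0,0,1,-0.005,0,0,0,0,0,1,-0.005,0,0,0,0,0,1,0,0,0,0,0,0,1,0,0,0,0,0,0,1,0,0,0,0,0,0,1]'
python3 - <<'E'
from h import *
plan([517.7,346.7,27.5],183.35)
w=read_camera("top");f=w["frame"]
print(w["frame"][186:206:2,200:225].sum(2)//3)
E
```

```text
t: 12.05
tcp_pos: [486.1, 346.5, 27.2]
orientation: [0.092, -3.14, 0.0]
contact_force: [0.1, -0.4, -1.5]
gripper_width: 19.1
grasp_force: 30.0
t: 12.55
tcp_pos: [503.3, 347.3, 27.5]
orientation: [-0.091, 3.139, 0.001]
contact_force: [-0.8, -0.2, -0.8]
gripper_width: 19.0
grasp_force: 30.0
t: 13.15
tcp_pos: [516.8, 348.3, 27.4]
orientation: [0.093, -3.14, 0.0]
contact_force: [-0.3, 0.4, -1.2]
gripper_width: 19.1
grasp_force: 30.0
t 13.15 tcp [516.8407 348.3127  27.369 ] shift [-0.0008 -0.0017 -0.0001] turn [-0.0001 -0.0005  0.0005] w 19.12736218157553 F [-0.2714  0.4018 -1.2206]
[[ 97 125 157 163 160 160 161 162 163 160 160 160 161 163 163 162 160 160
  160 157 158 156 156 155 154]
 [ 96  94 131 163 162 160 161 161 160 161 163 161 161 159 159 156 157 158
  158 157 155 156 157 155 159]
 [ 97  95 127 159 163 161 162 162 161 161 162 160 161 158 158 158 157 154
  152 152 152 155 154 155 155]
 [ 96  95  92 128 162 159 160 159 161 161 162 161 158 156 157 157 159 158
  155 152 155 156 160 160 163]
 [ 99  97  93 130 164 162 163 165 161 158 160 156 160 160 154 155 152 152
  154 155 151 150 150 150 149]
 [ 85  75  74  83  90  93  96  88  89 122 130 112  80  56  70  92  97  79
   67  69  72  74  74  77  78]
 [ 55  77  73  71  71  72  73  77 113 155 162 138 113 100 128 152 158 139
  116 122  97  71  75  79  75]
 [149 169 179 190 190 192 191 189 190 186 187 187 188 189 186 184 180 180
  176 181 144  57  67  70  77]
 [176 175 161 142 142 129 109 110  96  81  83  73  54  56  54  56  56  56
   57  58  60  62  59  58  53]
 [ 55  61  64  61  61  61  60  68 108 142 163 158 121  83  61  67  65  63
   61  64  61  64  65  64  56]]
```

The nose shows beyond the plate at rows 196–198, columns 208–212, with no contact forces. I'll advance 3 mm more, then press down gently.

```bash
python3 -m handwheel '[-0.0015,0,0,0,0,0,1,-0.0015,0,0,0,0,0,1,0,0,0,0,0,0,1,0,0,0,0,0,0,1,0,0,0,0,0,0,1]' && python3 -m handwheel '[0,0,0.001,0,0,0,1,0,0,0.001,0,0,0,1,0,0,0.001,0,0,0,1,0,0,0.001,0,0,0,1,0,0,0,0,0,0,1,0,0,0,0,0,0,1]' && python3 -m handwheel '[0,0,0.001,0,0,0,1,0,0,0.001,0,0,0,1,0,0,0.001,0,0,0,1,0,0,0,0,0,0,1,0,0,0,0,0,0,1]'
python3 -c "
from h import *
c=read_camera('top')
a=np.radians(3.35);q=onz(c,(210,195.3),62)[:2]-[515,346.5];print('tip seat x before last 3mm',q@[np.cos(a),np.sin(a)])
S=[]
for i in range(6):
    read_camera('top');s=observe();S.append(np.r_[s['tcp_pos'],s['contact_force'],s['wrist_torque']])
print(np.mean(S,0))"
```

```text
t: 13.7
tcp_pos: [520.1, 348.5, 27.4]
orientation: [0.092, -3.14, -0.0]
contact_force: [1.0, 0.1, -1.0]
gripper_width: 19.1
grasp_force: 30.0
t: 14.3
tcp_pos: [520.2, 348.9, 23.8]
orientation: [-0.092, 3.14, 0.001]
contact_force: [-1.1, -0.0, 2.4]
gripper_width: 19.2
grasp_force: 30.0
t: 14.8
tcp_pos: [520.2, 348.9, 20.7]
orientation: [-0.092, 3.14, 0.001]
contact_force: [-1.0, 0.0, 5.6]
gripper_width: 18.8
grasp_force: 30.0
tip seat x before last 3mm 106.26232231644639
[520.2164 348.8643  20.743   -1.665    0.2126   5.6253   0.044    0.3152
  -0.009 ]
```

Contact started where expected, and the net load is about 7 N. Pressing about 3 mm more, to roughly 6 mm of sink.

```bash
python3 -m handwheel '[0,0,0.001,0,0,0,1,0,0,0.001,0,0,0,1,0,0,0.0005,0,0,0,1,0,0,0,0,0,0,1,0,0,0,0,0,0,1,0,0,0,0,0,0,1]'
cat > chk.py <<'E'
from h import *
S=[]
for i in range(6):
    c=read_camera('scene');s=observe();S.append(np.r_[s['tcp_pos'],s['contact_force'],s['wrist_torque'],s['gripper_width'],s['grasp_force']])
print(np.mean(S,0))
p,f=cv2.imread('pics/full_s6.png')[:,:,::-1],c["frame"]
# cradle sink: vertical shift (px) of eyelet plate and brass patches between before and now
for n,(x0,y0,x1,y1) in dict(plate=(276,194,296,222),brass=(212,226,236,246),front=(255,226,300,235)).items():
    t=p[y0:y1,x0:x1];r=cv2.matchTemplate(cv2.resize(f[y0-8:y1+10,x0-5:x1+5],None,fx=4,fy=4,interpolation=2),cv2.resize(t,None,fx=4,fy=4,interpolation=2),5);_,v,_,m=cv2.minMaxLoc(r);print(n,'shift px',m[0]/4-5,m[1]/4-8,'score',v)
a=np.array([515,346.5,70.]);e=np.array([.998,.058,0])
for k in(-55,94.5):print('px per mm down',proj(c,a+e*k-[0,0,1])-proj(c,a+e*k))
E
python3 chk.py
```

```text
t: 15.75
tcp_pos: [520.2, 348.9, 18.5]
orientation: [-0.092, 3.14, 0.001]
contact_force: [-1.9, -0.6, 6.9]
gripper_width: 19.1
grasp_force: 30.0
[520.2184 348.9316  18.5417  -1.7065  -0.0233   7.3537  -0.0365   0.4546
  -0.0532  19.3094  29.9696]
plate shift px 0.0 0.0 score 0.8388671278953552
brass shift px -0.5 5.5 score 0.6623754501342773
front shift px 0.75 0.75 score 0.8893977403640747
px per mm down [0.0465 0.4684]
px per mm down [0.0104 0.4391]
```

Run:
```python
from h import *
p=cv2.imread('pics/full_s6.png')[:,:,::-1];c=read_camera('scene');f=c["frame"]
for x in(278,282,286,290):
    print(x,'before',p[190:226:1,x].sum(1)//3);print(x,'now   ',f[190:226:1,x].sum(1)//3)
for x in(225,250):
    print(x,'b blue-red',(p[220:264,x,2].astype(int)-p[220:264,x,0]));print(x,'n',(f[220:264,x,2].astype(int)-f[220:264,x,0]))
```

```text
278 before [ 19  19  18  24  26  64 122  92  55  57  54  48  38  30  38  52  54  54
  62  56  55  56  58  54  57  55  55  55  54  43  37  36  34  33  34  29]
278 now    [18 16 19 21 21 15 22 22 20 19 17 16 20 19 18 23 23 18 20 21 22 19 25 41
 56 55 55 55 52 53 53 45 28 36 28 28]
282 before [ 15  20  23  25  20  24  26  65 122  74  58  56  58  60  79  87  50  46
  48  49  56  57  51  55  56  56  56  58  59  56  55  48  40  69 120 103]
282 now    [ 19  19  20  21  21  23  22  18  17  20  20  20  16  23  21  24  20  24
  15  15  19  38  53  54  53  55  54  55  57  59  55  53  55  68 117 102]
286 before [ 97  53  50  57  57  53  56  57  58  85 120  64  58  52  55  57  52  53
  55  55  56  56  55  55  58  57  57  50  54  53  54  54  54  44  38  51]
286 now    [27 19 17 21 25 16 19 21 22 21 19 20 16 24 19 20 21 21 22 33 49 58 56 54
 55 57 56 57 57 51 57 55 59 58 53 42]
290 before [113 106  59  55  54  55  53  53  52  45  56  81 121 124 129 129 126 127
 127 127 122  82  81  71  71  75  88 101 131 135 134 133 131 103  58  33]
290 now    [ 55  54  35  25  23  22  25  26  42  53  52  75 120 12
[... 198 characters left out ...]
19  22  15  14  13  17  18  16  16  19  20  21  26  24
  25  14  16   8  -6  -6  -6  -6]
225 n [ -76  -69  -73  -98 -121 -110  -68  -48  -34  -42  -36  -31  -29  -24
  -18  -27  -55  -95 -101  -84  -42  -39    0   11   20   29   14   16
   15   13   14   18   18   14   22   29   51   55   48   24   16   14
    0   -5]
250 b blue-red [-43 -55 -60 -42  47  36  36  38  39  39  39  41  40  42  35  14  11  13
  14  12  12  24  39  20  13  15  14   8  -4  -9  -7 -11  -8  -9 -12 -11
 -13  -9 -16 -25 -23 -22 -27 -29]
250 n [-10  -2  -6  -7  -4  -6  -7  -8  -8  -4  -7  -7  -7   3  14  11  10  12
  12   9  14  10  13   9  16  11   9  15  13  12  -2  -9  -8  -9  -9  -7
 -12 -11 -14 -25 -23 -23 -25 -22]
```

Visible plate edges have moved about 2 px, or 4.5–5 mm, which agrees with the force. I'll add 1.3 mm for margin and check the steady state.

```bash
python3 -m handwheel '[0,0,0.0007,0,0,0,1,0,0,0.0006,0,0,0,1,0,0,0,0,0,0,1,0,0,0,0,0,0,1,0,0,0,0,0,0,1,0,0,0,0,0,0,1]'
python3 - <<'E'
from h import *
S=[]
for i in range(8):
    c=read_camera('top' if i<7 else 'wrist');s=observe();S.append(np.r_[s['tcp_pos'],s['contact_force'],s['wrist_torque'],s['gripper_width'],s['grasp_force']])
print(np.mean(S,0))
f=c["frame"];K=c["intrinsics"];T=c["T_tool_cam"];zt=s["tcp_pos"][2]
H,Sa,V=cv2.split(cv2.cvtColor(f,cv2.COLOR_RGB2HSV))
def wr(uv,z):
    d=(np.array(uv)-K[:2,2])/K[0,0];r=np.hypot(*d);v=T[:3,:3]@np.r_[d/r*np.sin(r),np.cos(r)];o=T[:3,3];return o+v*(z-o[2])/v[2]
m=((V>150)&(Sa<50)).astype(np.uint8);n,l,st,ce=cv2.connectedComponentsWithStats(m)
for i in range(1,n):
    if 60<st[i,4]<450 and 200<st[i,0]<440 and st[i,1]<300:print('pin?',st[i],wr(ce[i],zt-35)[:2])
for r in(150,170,190,210,230):
    e=np.nonzero(np.abs(np.diff(cv2.GaussianBlur(V,(3,3),0)[r,260:372].astype(int)))>12)[0]+260;print(r,e)
E
```

```text
t: 16.7
tcp_pos: [520.2, 349.0, 17.4]
orientation: [-0.092, 3.14, 0.001]
contact_force: [-2.5, -0.6, 8.2]
gripper_width: 19.0
grasp_force: 30.0
[520.2388 348.9702  17.4006  -2.0554  -0.2217   8.474   -0.0503   0.4769
  -0.0822  19.0798  29.9706]
pin? [308  56  17  16 207] [107.3976   0.7427]
pin? [243 113  20  21 305] [ 83.1186 -25.3009]
pin? [370 113  21  21 328] [83.1018 26.6623]
pin? [290 151  53   9 359] [69.4219  0.8328]
150 [367]
170 [264 265 283 284 364 365]
190 [263 265 266 283 284 309 363 364]
210 [274 275 288 289 294 306 308 309 340]
230 [289 340 341 342 365]
```

The force slope is 1 N/mm, so the spring is sinking with no slip. Net load is about 10 N, or about 6 mm of sink, the lateral force is near zero, and it is centred in the V. Handing in.

```bash
python3 -c "
from station import *
print(sign_off())"
```

```text
the job is handed in; nothing more can be done
None
```

I handed the job in with the mandrel's nose about 15 mm past the middle of the eyelet plate and the barrel held pressed into both notches; from force and position readings the cradle is about 6 mm down. The first grasp was too shallow and slipped back into the rest, so I regrasped deeper. The hand-in returned no verdict.

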